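# Roll a specimen vial home into its sprung berth

### The job

Pick up the wooden pusher paddle and, with its blade, gently roll the glass vial along the red-lined track and under the brass catch until it clicks home, held between the catch and the rubber buffer. It is glass, so do not shove it hard, send it rolling fast or lift it out, touch neither it nor the catch with the gripper, and let the vial alone lift the catch. Then set the paddle back on its feet on the blue mat, and leave the jar, card box and loupe where they are.

Things in the scene. Friction and masses are not known exactly. Their poses are not given: they have to be found in the camera images.
- rack: Fixed track: red floor, pine side rails. Origin: centre of underside, on the table. The lane runs along its +x (roll the vial to +x), x -150 to 150 mm, open ends; floor 12 mm above the table, 90 mm wide, rail tops 24 mm above the table. Across its +x half a berth (brass catch, then buffer) is pinned, each time elsewhere; its place is not measured: find it by feel or eye.
- vial_center (a point): Centre of the glass vial with black cap and paper band: smooth cylinder 30 mm in diameter, 86 mm long, about 60 g, lying across the lane (own y along the cylinder; x, z turn as it rolls), at rack x -95 to -45 mm at the start. Rolls freely. A push above 12 N, or rolling loose at over 0.2 m/s, would break it.
- paddle_grip (a point): Centre of the wooden paddle's level handle, 34 mm above its underside; +x along the handle to the blade, z up. Handle 16 x 16 x 150 mm. Blade: upright board across the +x end, 44 mm wide, 40 mm tall from the underside, front face 75 mm from here. At the other end a foot, 36 mm wide, reaches the same underside. 110 g. Grip it here from above.
- mat: Fixed blue felt mat, 200 x 90 x 4 mm, on which the paddle stands; origin: centre of its underside, x along its length.
- catch (a joint): Hinged brass catch, rad: 0 down, 0.1 as the vial passes, near 0 once dropped behind it. Sprung down; takes up to about 4 N of push. Two slick white noses overhang the lane's sides, leaving the middle 58 mm free; their trailing edge, 23 mm over the lane floor, is at rack x 12 to 64 mm, with a lead-in slope 20 mm long before it. The brass tops are about 55 mm above the table.
- buffer (a joint): Travel of the rubber buffer along rack +x, m: 0 free, about 0.002 with the vial held by the catch. It yields 1.4 mm per N up to its hard end at 0.009 (6 N). Its free face is 25 mm beyond the catch's trailing edge; the vial at home has its centre 12 mm beyond that edge. It pushes the vial back as the paddle withdraws: ease off slowly.
- jar: Bystander: amber jar with black lid, 48 mm across, 75 mm tall, origin at its underside.
- card_box: Bystander: open cardboard box 80 x 110 x 30 mm, origin at its underside.
- loupe: Bystander: black loupe 42 mm across, 36 mm tall, origin at its underside.
Not all that is in view belongs to the job. Of the things that look like the part that bears paddle_grip, the smallest one is meant.

How it is judged:
By the outcome, as a careful person would: the job done as asked, in the order asked, and still so for the second after the job is handed in, with the robot touching nothing.
It also fails if it takes over 69 s, if anything falls off the work surface, if the arm or the gripper's body presses on something with over 40 N, if the wrist force passes 120 N, or if a joint passes its speed limit or range.

### The arm

A 6-joint arm with a two-finger parallel gripper is mounted at the origin on the work surface. World frame = base frame: x ahead of the robot, y to its left, z up, the work surface at z = 0. Lengths are in m, angles in rad, forces in N, time in s.
With the tool pointing down it reaches from about 0.275 to 0.85 m from the base axis. Payload 19 kg.
Tool frame: the origin (TCP) lies on the centre line of the jaws, within the pads' length; the fingertips stand 17 mm ahead of it and the grasp point (between the pads) lies 2 mm behind it; z points along the fingers, y is the line along which they close (so a half turn about z gives the same grasp; the last joint's range is limited). The gripper opens to 85 mm and grips with 20 to 120 N. Pads are 22 mm wide; open, the fingers measure 114 mm over their backs; the gripper's body (76 mm by 85 mm) begins 54 mm behind the grasp point. The pads swing forward as they close: fully open they stand 13 mm farther back than shut.
Start: joints at [1.197, 0.15, 1.437, -0, 1.554, -0.134], TCP at [0.137, 0.559, 0.248] pointing down, gripper open.
Joint ranges: [-2.8, 2.8], [-0.68, 2.1], [0.12, 2.68], [-1.39, 4.53], [0.16, 2.79], [-2.81, 2.81]. Speed limits (rad/s): [1.89, 1.89, 2.22, 3.01, 3.01, 3.01].

### API

Orientations are given as a unit quaternion [w, x, y, z].
In Python, from bench import arm gives the robot as it stands.
- The arm moves only by the tool send_rows, never from a script. Its argument "plan" is text: rows parted by semicolons, each of 7 numbers parted by spaces: the opening, from -1 (shut) to 1 (fully open), then the shift along the world's x, y, z scaled (see below), then the turn, a rotation vector about the world's x, y, z scaled (see below). A call has 1 to 8 rows; each row is the pose to reach, as a shift and turn from the pose commanded when the call began; what a row does not reach only later rows make up. The controller multiplies each number of a shift by 800 mm and each number of a turn by 120 degrees. A row lasts 1/8 s, in which the tool goes at most 62.5 mm and 10.7 degrees, less where a joint would pass 70% of its speed; a pose out of reach is approached as far as the arm can. A call with a number of a shift or a turn outside -1 to 1 is refused whole. A call with a gripper value outside its range is refused whole. The fingers move at their own pace and stop on an object; "squeeze" is the grip in N (left out, the last holds). Time passes only in rows, so rows that repeat a pose let the fingers close. It gives the time, the measured TCP pose, the force, the opening and the grip force at its end, in the units of the state.
- arm.sense(): the state, without advancing time (a new reading comes with each control period).
- arm.snapshot(name): name is "scene" or "top"; returns a dict with "color" (384x512x3 uint8, red, green, blue), "intrinsics" (3x3 intrinsics, pixels), "rvec" (rotation vector, rad) and "tvec" (3), from world to camera coordinates, as OpenCV has them. Camera axes: x right, y down, z forward; pixel columns grow to the right and rows downward; lengths in m; the calibration is good to about 2 mm. A picture is of the moment at which its call begins. There is no depth.
- arm.job_done(): hands the job in; it is judged then, once.
Trained networks look in a picture, given as the dict that the camera call returned (one of the last four; its "shot" number tells which), for a name from the list of things; names that differ only in an ending like _2 or _b are one class to them, and where a whole thing is asked for, a point or a joint stands for the part that bears it (a point fixed in the world has none). Each returns a list of dicts, best first, with "p" (0 to 1); they miss things now and then, are a little off and sometimes report something else, mostly with a low value. They report only what shows in the picture. A call takes as long as a camera call. They do not tell look-alikes from the thing itself.
- arm.silhouettes(picture, name): "region" (384x512 bool, what is visible of it) and "box" ([centre column, centre row, width, height] in pixels, round what is visible of it).
The state is a dict: "clock": time; "q": joint angles; "joint_velocities": joint speeds; "tau": joint torques, N m; "ee_pos": TCP position; "tcp_rot": TCP orientation; "force": force on the tool from outside, world axes, zero at the start; "moment": the same for the moment, N m; "finger_gap": finger opening in m; "grasp_force": force on a finger pad.
Only numpy, scipy, OpenCV 4.12 (cv2) and the standard library are available. Lean on these libraries where they do the work, as an engineer would, in place of code of your own. Each camera call takes 0.05 s, during which the arm holds its last target. There are 200 camera calls.

## Working session

There is one attempt and no reset: what is moved stays moved. The work goes in short steps, Python scripts to look and compute and a tool call to move; the robot and the scene stay as the last step left them, time stands still between calls to the robot, and variables do not carry over. Pictures are saved under pics/ and viewed, at most 10 in all, crops included, and the job is handed in when it is done.

Besides the shell and the picture viewer there is one more tool, called after "Call:" in YAML: its name, and indented under it one key for each argument. send_rows: Moves the arm, as the interface text tells. Shifts and turns lie within -1 to 1; 1 stands for 800 mm of shift or 120 degrees of turn. Its arguments: {"type":"object","properties":{"plan":{"type":"string"},"squeeze":{"type":"number"}},"required":["plan"]}

```bash
mkdir -p pics; ls
cat > h.py <<'E'
import numpy as np, cv2
from bench import arm
def save(n,im): cv2.imwrite('pics/'+n+'.png',cv2.cvtColor(im,cv2.COLOR_RGB2BGR))
def cam(s):
    R=cv2.Rodrigues(np.array(s['rvec'],float))[0]; return np.array(s['intrinsics']),R,np.array(s['tvec'],float).ravel()
def onz(s,uv,z):
    K,R,t=cam(s); uv=np.atleast_2d(np.array(uv,float)); c=-R.T@t
    d=(R.T@np.linalg.inv(K)@np.c_[uv,np.ones(len(uv))].T).T
    return c+d*((z-c[2])/d[:,2])[:,None]
def proj(s,p):
    return cv2.projectPoints(np.atleast_2d(np.array(p,float)),np.array(s['rvec'],float),np.array(s['tvec'],float),np.array(s['intrinsics'],float),None)[0][:,0]
E
python3 - <<'E'
from h import *
a=arm.snapshot('scene');b=arm.snapshot('top')
save('a',np.hstack([a['color'],b['color']])[:, :]) if 0 else None
im=np.vstack([a['color'],b['color']]); 
save('scene',a['color']);save('top',cv2.resize(b['color'],(800,600),interpolation=cv2.INTER_CUBIC))
for s in (a,b):
    K,R,t=cam(s);print('cam',-R.T@t)
    for n in ['rack','vial_center','paddle_grip','mat','catch','buffer','jar','card_box','loupe']:
        for r in arm.silhouettes(s,n):
            print(n,round(r['p'],2),np.round(r['box']),np.round(onz(s,r['box'][:2],0.02)[0],3), r['region'].sum())
print(arm.sense()['tcp_rot'])
E
```

```text
pics
cam [1.0548768  0.32025838 0.54975362]
rack 0.75 [254. 233. 133.  85.] [0.592 0.015 0.02 ] 3938
vial_center 0.55 [233. 211.  30.  28.] [ 0.556 -0.069  0.02 ] 499
paddle_grip 0.9 [206. 131.  68.  30.] [ 0.273 -0.386  0.02 ] 809
paddle_grip 0.86 [148. 174.  40.  43.] [ 0.56  -0.353  0.02 ] 632
paddle_grip 0.59 [290. 177.  40.  62.] [ 0.356 -0.025  0.02 ] 1014
paddle_grip 0.29 [338. 368.  25.  31.] [0.766 0.286 0.02 ] 721
mat 0.57 [147. 181.  62.  41.] [ 0.583 -0.331  0.02 ] 812
catch 0.9 [271. 222.  56.  42.] [0.539 0.027 0.02 ] 501
catch 0.64 [339. 370.  25.  29.] [0.767 0.287 0.02 ] 697
buffer 0.61 [269. 231.  11.  11.] [0.566 0.038 0.02 ] 60
jar 0.62 [106. 231.  33.  37.] [ 0.768 -0.261  0.02 ] 871
card_box 0.72 [267. 229.  14.  15.] [0.563 0.032 0.02 ] 82
card_box 0.67 [201. 310.  73.  69.] [0.805 0.047 0.02 ] 2969
loupe 0.69 [340. 369.  21.  30.] [0.765 0.289 0.02 ] 652
cam [ 0.25891954 -0.04478775  1.20290979]
rack 0.7 [234. 175.  94.  45.] [ 0.569 -0.009  0.02 ] 2287
vial_center 0.71 [340. 170.  55.  61.] [ 0.559 -0.354  0.02 ] 1217
vial_center 0.65 [251. 176.  10.  24.] [ 0.562 -0.064  0.02 ] 252
paddle_grip 0.76 [242. 246.  40.  65.] [ 0.34  -0.019  0.02 ] 709
paddle_grip 0.75 [340. 172.  32.  53.] [ 0.553 -0.354  0.02 ] 418
paddle_grip 0.66 [356. 259.  75.  45.] [ 0.271 -0.37   0.02 ] 802
mat 0.64 [339. 170.  48.  64.] [ 0.559 -0.353  0.02 ] 1269
catch 0.85 [218. 170.  35.  28.] [0.588 0.041 0.02 ] 227
jar 0.59 [301. 110.  16.  23.] [ 0.779 -0.252  0.02 ] 250
card_box 0.63 [215. 112.  31.  30.] [0.795 0.037 0.02 ] 868
loupe 0.69 [144. 126.  12.  15.] [0.762 0.278 0.02 ] 140
[-1.49306267e-06  1.19610727e-01  9.92820866e-01 -4.71683836e-05]
```

View pics/scene.png

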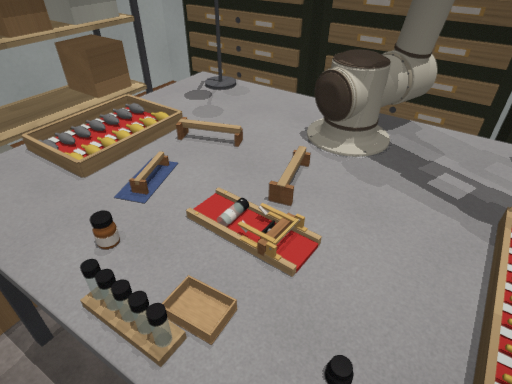

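View pics/top.png

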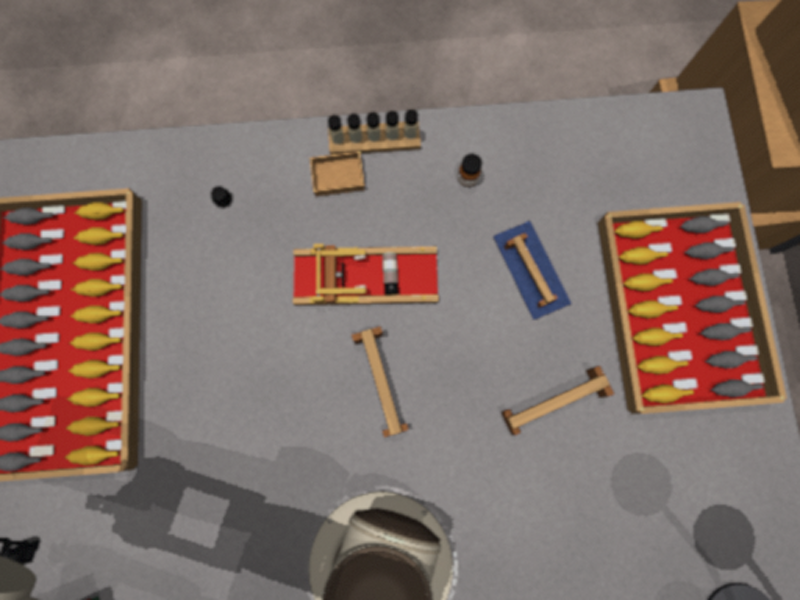

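The pictures show three paddles, at top view (original pixels) (340,172) on the mat, (242,246) and (356,259). The one on the mat looks smallest, and it fits "on which the paddle stands". The rack is at (234,175), with the vial at its right end and the catch on the left, so rack +x is about world +y.

Run:
```python
from h import *
a=arm.snapshot('scene');b=arm.snapshot('top')
c1=cv2.resize(b['color'][138:208,175:375],(800,280),interpolation=cv2.INTER_CUBIC)
c2=cv2.resize(a['color'][140:280,110:330],(800,509)[:2],interpolation=cv2.INTER_CUBIC)[:,:]
c2=cv2.resize(a['color'][145:275,115:325],(517,320),interpolation=cv2.INTER_CUBIC)
c2=np.pad(c2,((0,0),(0,283),(0,0)))
save('crop',np.vstack([c1,c2]))
# lengths of look-alike paddles, fits
for nm,s in (('scene',a),('top',b)):
    for n,z in (('paddle_grip',.04),('mat',.004),('rack',.02),('vial_center',.027),('catch',.05)):
        for r in arm.silhouettes(s,n):
            if r['p']<.5: continue
            v,u=np.nonzero(r['region']); P=onz(s,np.c_[u,v],z)[:,:2]
            (cx,cy),(w,h),an=cv2.minAreaRect(P.astype(np.float32)*1000)
            print(nm,n,round(r['p'],2),np.round([cx,cy,w,h,an],1))
    # red lane
    im=s['color'].astype(int); m=((im[...,0]>120)&(im[...,1]<70)&(im[...,2]<70)).astype(np.uint8)
    k,l,st,ce=cv2.connectedComponentsWithStats(m)
    for i in range(1,k):
        if st[i,4]>60:
            v,u=np.nonzero(l==i);P=onz(s,np.c_[u,v],.012)[:,:2]
            if abs(P.mean(0)[1])<.2: print('red',np.round([*cv2.minAreaRect(P.astype(np.float32)*1000)[0],*cv2.minAreaRect(P.astype(np.float32)*1000)[1],cv2.minAreaRect(P.astype(np.float32)*1000)[2]],1),P.min(0).round(3),P.max(0).round(3))
    bl=((im[...,2]>im[...,0]+30)&(im[...,2]>im[...,1]+20)).astype(np.uint8)
    v,u=np.nonzero(bl);P=onz(s,np.c_[u,v],.004)[:,:2];g=np.linalg.norm(P-[.56,-.35],axis=1)<.15
    print('blue',cv2.minAreaRect(P[g].astype(np.float32)*1000))
```

```text
scene paddle_grip 0.89 [ 293.4 -360.7  154.1  242.3   21.9]
scene paddle_grip 0.77 [354.4 -23.4 287.3  72.3  13.9]
scene paddle_grip 0.75 [ 564.8 -335.3  189.    64.6   23. ]
scene mat 0.97 [ 561.1 -358.2  199.9   91.7   18.6]
scene rack 0.82 [575.   -7.3 309.6 135.5  86.7]
scene vial_center 0.8 [560.4 -61.9 107.1  37.4   1.4]
scene vial_center 0.71 [ 582.  -328.7  191.9   86.7   18.9]
scene catch 0.86 [573.5  39.1 100.  101.5  85.7]
red [ 556.3 -121.3   72.6   79.5   86.4] [ 0.514 -0.159] [ 0.598 -0.087]
red [ 5.62e+02 -1.02e+01  8.29e+01  7.99e+01  2.00e-01] [ 0.521 -0.05 ] [0.603 0.03 ]
red [573.9 105.1  71.3  89.   86.4] [0.529 0.07 ] [0.62  0.143]
blue ((559.2554931640625, -358.29400634765625), (197.91586303710938, 88.04106140136719), 18.677860260009766)
top paddle_grip 0.92 [344.8 -28.  212.1  61.1  14. ]
top paddle_grip 0.6 [ 276.2 -365.9   60.8  218.4   20.1]
top paddle_grip 0.54 [ 543.7 -343.5  150.1   50.    16.9]
top mat 0.73 [ 555.8 -358.5  204.5   94.9   18.5]
top rack 0.63 [565.1  -8.5 301.  122.1  86.5]
top vial_center 0.51 [563.3 -65.3  32.1  86.7  85.7]
red [568.7   1.6  93.1  86.   89. ] [ 0.525 -0.046] [0.611 0.048]
red [ 563.1 -116.2   81.7   81.    85.5] [ 0.52  -0.157] [ 0.607 -0.075]
red [576.8 117.3  39.5  84.8  87.2] [0.535 0.095] [0.62  0.138]
blue ((556.3461303710938, -358.4757080078125), (197.02871704101562, 85.55719757080078), 18.53376579284668)
```

View pics/crop.png

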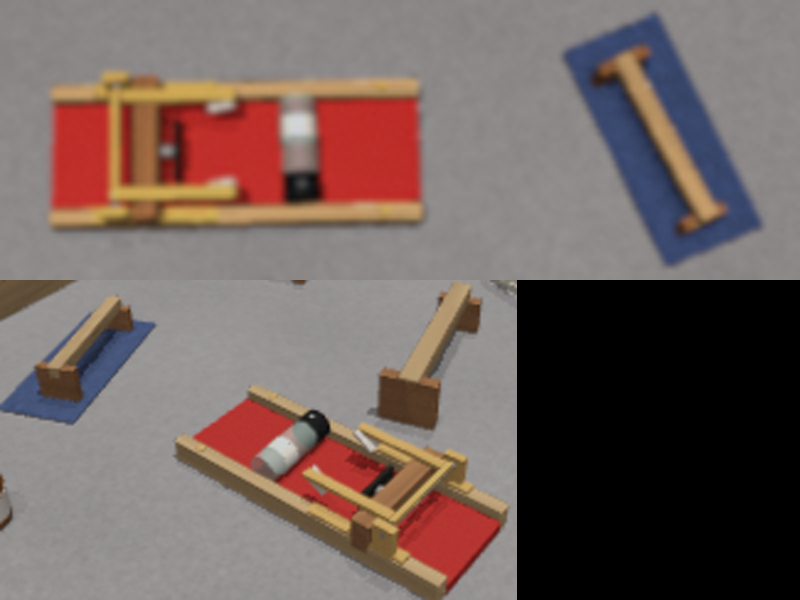

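The crop settles it: the paddle on the mat has a handle of about 150 mm, while the other two measure about 210 mm. Its blade (the wider end) is at the +x end. Next I'll refine the poses by fitting box models to both views.

```bash
cat >> h.py <<'E'
from scipy.optimize import minimize
def box(x0,x1,y0,y1,z0,z1): return np.array([[x,y,z] for x in(x0,x1) for y in(y0,y1) for z in(z0,z1)],float)/1e3
PAD=[box(-75,75,-8,8,-8,8),box(63,75,-22,22,-34,6),box(-75,-63,-18,18,-34,-8)]
def render(s,boxes,p):
    c,sn=np.cos(p[3]),np.sin(p[3]);R=np.array([[c,-sn,0],[sn,c,0],[0,0,1]])
    m=np.zeros((384*4,512*4),np.uint8)
    for b in boxes:
        q=proj(s,b@R.T+p[:3]); cv2.fillConvexPoly(m,cv2.convexHull(((q+.5)*4).round().astype(np.int32)),1)
    return m
def fit(shots,masks,boxes,p0):
    M=[cv2.resize(m.astype(np.uint8),(2048,1536),interpolation=cv2.INTER_NEAREST) for m in masks]
    def f(d,full=False):
        p=np.array(p0)+np.array(d)*[.01,.01,.01,.1]; o=[]
        for s,m in zip(shots,M):
            r=render(s,boxes,p);o.append(1-(r&m).sum()/(r|m).sum())
        return o if full else sum(o)
    S=np.vstack([np.zeros(4),np.eye(4)])
    r=minimize(f,np.zeros(4),method='Nelder-Mead',options=dict(initial_simplex=S,maxiter=250,xatol=1e-3))
    return np.array(p0)+r.x*[.01,.01,.01,.1],f(r.x,True)
def near(s,n,q,tol=.07):
    L=[r for r in arm.silhouettes(s,n) if np.linalg.norm(onz(s,r['box'][:2],.02)[0][:2]-q)<tol]
    return L[0]['region'] if L else None
E
python3 - <<'E'
from h import *
a=arm.snapshot('scene');b=arm.snapshot('top')
p0=[.545,-.345,.038,.31]
ms=[near(s,'paddle_grip',[.555,-.35]) for s in(a,b)]
print('found',[m is not None for m in ms])
ok=[(s,m) for s,m in zip((a,b),ms) if m is not None]
print('both',fit([s for s,_ in ok],[m for _,m in ok],PAD,p0))
# handle top by colour (tan) at z=.046 each view
# noses: white pixels inside the lane
c,sn=np.cos(np.radians(86.6)),np.sin(np.radians(86.6))
for s in (a,b):
    im=s['color'].astype(int); w=(im.min(2)>150)
    v,u=np.nonzero(w);P=onz(s,np.c_[u,v],.035)[:,:2]-[.570,-.009]
    X=P@[c,sn];Y=P@[-sn,c];g=(abs(X)<.12)&(abs(Y)<.065)
    for i in np.argsort(X[g]): pass
    print(s['shot'],sorted([(int(y*1e3),int(x*1e3)) for x,y in zip(X[g],Y[g])]))
    r=near(s,'buffer',[.566,.04])
    if r is not None: 
        v,u=np.nonzero(r);P=onz(s,np.c_[u,v],.03)[:,:2]-[.570,-.009];print('buf',(P@[c,sn]).min(),(P@[c,sn]).max())
E
```

```text
found [True, True]
both (array([ 0.54890954, -0.35320691,  0.0360755 ,  0.37474064]), [np.float64(0.21280045784051893), np.float64(0.1778290993071594)])
5 [(-36, -46), (-36, -40), (-35, -50), (-34, -44), (-33, -54), (-33, -48), (-33, -42), (-32, -58), (-32, -52), (-32, -46), (-32, -40), (-31, -56), (-31, -50), (-30, -60), (-30, -44), (-29, -54), (-29, -48), (-29, -43), (-28, -58), (-28, -52), (-28, -47), (-28, -41), (-27, -57), (-27, -51), (-27, -45), (-26, -61), (-25, -55), (-25, -49), (-25, -43), (-25, -37), (-24, -59), (-24, -53), (-24, -47), (-24, -41), (-24, -35), (-23, -57), (-23, -51), (-23, -45), (-22, -39), (-21, -61), (-21, -55), (-21, -49), (-21, -43), (-21, -38), (-20, -59), (-20, -53), (-20, -48), (-20, -42), (-20, -36), (-19, -58), (-19, -52), (-18, -46), (-18, -40), (-18, -34), (-18, -6), (-17, -62), (-17, -56), (-17, -50), (-17, -44), (-17, -38), (-17, -9), (-16, -60), (-16, -54), (-16, -48), (-16, -42), (-16, -36), (-15, -58), (-15, -52), (-15, -8), (-14, -46), (-14, -40), (-14, -34), (-13, -62), (-13, -56), (-13, -50), (-13, -44), (-13, -38), (-12, -60), (-12, -54),
[... 743 characters left out ...]
-56), (58, -61), (58, -54), (59, -93), (60, -59), (61, -91), (62, -63), (63, -102), (63, -61), (63, 111), (64, -100)]
6 [(-32, 7), (-32, 10), (-32, 13), (-32, 16), (-24, -57), (-24, -54), (-24, -50), (-24, -47), (-24, -44), (-21, -47), (-21, -44), (-21, -41), (-20, -60), (-20, -57), (-20, -53), (-20, -50), (-17, -60), (-17, -57), (-17, -53), (-17, -50), (-17, -47), (-17, -44), (-17, -41), (-14, -60), (-14, -57), (-14, -53), (-14, -50), (-14, -47), (-14, -44), (-14, -40), (-11, -47), (-11, -44), (-11, -40), (-10, -60), (-10, -57), (-10, -53), (-10, -50), (-7, -60), (-7, -56), (-7, -53), (-7, -50), (-7, -47), (-7, -44), (-7, -40), (-4, -56), (-4, -53), (-4, -50), (-4, -47), (-4, -44), (30, 7)]
```

Call:
send_rows:
  plan: "1 0.05 -0.08 0 0 0 -0.08; 1 0.1 -0.16 0 0 0 -0.16; 1 0.15 -0.24 0 0 0 -0.24; 1 0.2 -0.32 0 0 0 -0.32; 1 0.25 -0.4 0 0 0 -0.4; 1 0.3 -0.48 0 0 0 -0.48; 1 0.35 -0.56 0 0 0 -0.56; 1 0.4 -0.64 0 0 0 -0.64"

```text
clock: 2.9
ee_pos: [0.4023, 0.1326, 0.2486]
tcp_rot: [0.0, 0.712, 0.702, 0.0]
force: [1.2, 1.3, 0.0]
finger_gap: 0.0853
grasp_force: 0.0
```

Call:
send_rows:
  plan: "1 0.025 -0.075 0 0 0 -0.07; 1 0.05 -0.15 0 0 0 -0.14; 1 0.075 -0.22 0 0 0 -0.21; 1 0.1 -0.3 0 0 0 -0.28; 1 0.12 -0.37 0 0 0 -0.35; 1 0.14 -0.45 0 0 0 -0.42; 1 0.16 -0.53 -0.04 0 0 -0.49; 1 0.183 -0.607 -0.08 0 0 -0.56"

```text
clock: 3.9
ee_pos: [0.5423, -0.333, 0.1942]
tcp_rot: [0.0, 0.982, 0.19, 0.0]
force: [0.7, 0.4, 1.1]
finger_gap: 0.0853
grasp_force: 0.0
```

Run:
```python
from h import *
a=arm.snapshot('scene');b=arm.snapshot('top')
save('mat',np.hstack([cv2.resize(a['color'][110:220,100:220],(400,367),interpolation=cv2.INTER_CUBIC),cv2.resize(b['color'][125:225,280:389],(400,367),interpolation=cv2.INTER_CUBIC)]))
print(arm.sense()['ee_pos'],arm.sense()['tcp_rot'])
```

```text
[ 0.54134251 -0.3346698   0.18970343] [-0.00193094  0.98193468  0.18919852 -0.0021161 ]
```

View pics/mat.png

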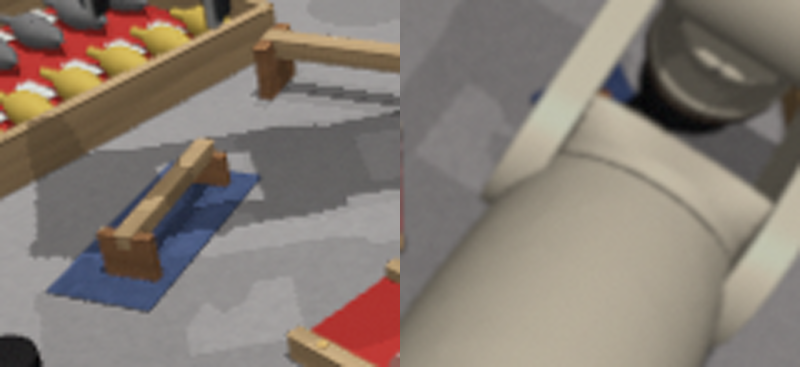

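The crop shows the paddle clear on the mat. The blade's front top edge is near scene pixel (137,182) and the foot-end top near (162,153). I'll check the handle line with both views.

Run:
```python
from h import *
a=arm.snapshot('scene');b=arm.snapshot('top')
# top picture no longer shows it; same fixed camera, so use pixels read from the first crop
T=onz(b,[[625/4+175,57/4+138],[715/4+175,214/4+138]],.046); S=onz(a,[[136.5,182],[161.5,153]],.046)
for q in(T,S): d=q[0]-q[1]; print(q.round(4)[:,:2].tolist(),'mid',q.mean(0).round(4),'len',np.linalg.norm(d).round(3),'ang',np.degrees(np.arctan2(d[1],d[0])).round(1))
# two-view height of the handle mid
def ray(s,uv): 
    K,R,t=cam(s);c=-R.T@t;d=R.T@np.linalg.inv(K)@[*uv,1];return c,d/np.linalg.norm(d)
for u1,u2 in (([625/4+175,57/4+138],[136.5,182]),([715/4+175,214/4+138],[161.5,153])):
    c1,d1=ray(b,u1);c2,d2=ray(a,u2);k=np.linalg.lstsq(np.c_[d1,-d2],c2-c1,rcond=None)[0];print('tri',((c1+k[0]*d1+c2+k[1]*d2)/2).round(4),np.linalg.norm(c1+k[0]*d1-c2-k[1]*d2).round(4))
im=a['color'].astype(int)
print(arm.sense()['ee_pos'])
# tan handle mask in scene, coherent with top-model: refit with colour mask in scene only
```

```text
[[0.6131, -0.3283], [0.4793, -0.3829]] mid [ 0.5462 -0.3556  0.046 ] len 0.144 ang 22.2
[[0.6246, -0.3175], [0.4873, -0.3698]] mid [ 0.5559 -0.3436  0.046 ] len 0.147 ang 20.9
tri [ 0.616  -0.3306  0.0359] 0.0005
tri [ 0.4792 -0.3832  0.0383] 0.0048
[ 0.54179648 -0.33137547  0.19343863]
```

Call:
send_rows:
  plan: "1 0 0 -0.03 0 0 0; 1 0 0 -0.06 0 0 0; 1 0 0 -0.06 0 0 0; 1 0 0 -0.06 0 0 0"

```text
clock: 4.6
ee_pos: [0.5426, -0.3305, 0.1485]
tcp_rot: [0.001, 0.981, 0.194, 0.001]
force: [-0.3, 0.5, 0.7]
finger_gap: 0.0851
grasp_force: 0.0
```

Call:
send_rows:
  plan: "1 0.009 -0.027 -0.03 0 0 -0.008; 1 0.009 -0.027 -0.07 0 0 -0.008; 1 0.009 -0.027 -0.11 0 0 -0.008; 1 0.009 -0.027 -0.14 0 0 -0.008; 1 0.009 -0.027 -0.14 0 0 -0.008"

```text
clock: 5.22
ee_pos: [0.5491, -0.352, 0.0344]
tcp_rot: [-0.001, 0.983, 0.185, -0.0]
force: [0.1, -0.1, 0.5]
finger_gap: 0.0855
grasp_force: 0.0
```

Run:
```python
from h import *
a=arm.snapshot('scene');s=arm.sense();print(s['ee_pos'],s['force'])
save('g',cv2.resize(a['color'][80:220,90:250],(640,560),interpolation=cv2.INTER_CUBIC))
```

```text
[ 0.54963513 -0.35247973  0.03576829] [ 0.41901641 -0.7166097   0.04175108]
```

View pics/g.png

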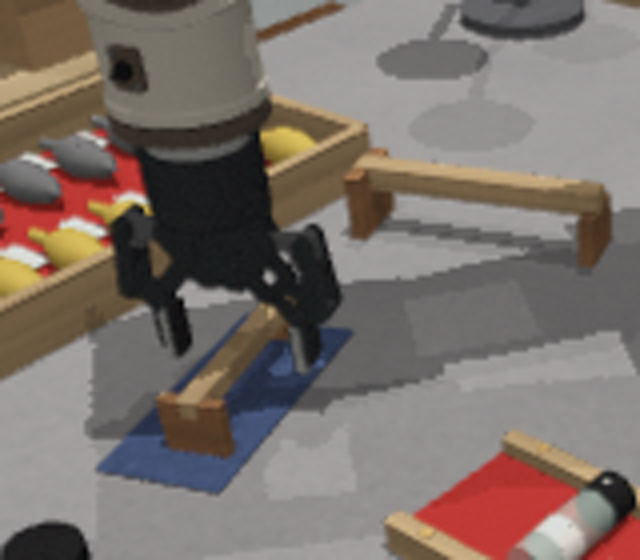

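The fingers straddle the handle, fingertips at about (180,345) and (305,360) in the crop, with the handle between them. Closing now.

Call:
send_rows:
  plan: "-1 0 0 0 0 0 0; -1 0 0 0 0 0 0; -1 0 0 0 0 0 0; -1 0 0 0 0 0 0; -1 0 0 0 0 0 0; -1 0 0 0 0 0 0; -1 0 0 0 0 0 0; -1 0 0 0 0 0 0"
  squeeze: 50

```text
clock: 6.28
ee_pos: [0.5494, -0.3525, 0.035]
tcp_rot: [0.0, 0.983, 0.185, 0.0]
force: [-0.8, 0.9, 6.3]
finger_gap: 0.0156
grasp_force: 49.6
```

Call:
send_rows:
  plan: "-1 0 0 0.03 0 0 0; -1 0 0 0.08 0 0 0; -1 0 0 0.12 0 0 0.08; -1 0.003 0.05 0.12 0 0 0.16; -1 0.006 0.1 0.12 0 0 0.24; -1 0.009 0.15 0.12 0 0 0.32; -1 0.012 0.19 0.12 0 0 0.4; -1 0.014 0.23 0.12 0 0 0.48"

```text
clock: 7.28
ee_pos: [0.5604, -0.1672, 0.1304]
tcp_rot: [-0.0, 0.77, 0.638, -0.0]
force: [0.6, -0.5, -0.7]
finger_gap: 0.0153
grasp_force: 49.0
```

Call:
send_rows:
  plan: "-1 0 0 0 0 0 0.064; -1 0 0 0 0 0 0.064; -1 0 0 0 0 0 0.064"

```text
clock: 7.65
ee_pos: [0.5604, -0.1687, 0.1305]
tcp_rot: [-0.0, 0.729, 0.684, -0.0]
force: [-0.4, -0.3, -0.7]
finger_gap: 0.0149
grasp_force: 49.0
```

Run:
```python
from h import *
a=arm.snapshot('scene');b=arm.snapshot('top');s=arm.sense();print(s['ee_pos'],s['tcp_rot'],s['force'])
save('h',np.hstack([cv2.resize(a['color'][120:270,160:325],(400,364),interpolation=cv2.INTER_CUBIC),cv2.resize(b['color'][130:220,190:290],(400,364),interpolation=cv2.INTER_CUBIC)]))
q=np.array(s['ee_pos']);
for sh in(a,b):
    m=near(sh,'paddle_grip',[.56,-.17],.15); print(m is not None)
    if m is not None: print(fit([sh],[m],PAD,[q[0],q[1],q[2]+.002,np.radians(86.6)]))
```

```text
[ 0.56038326 -0.16877611  0.13049149] [-1.65276859e-04  7.28807867e-01  6.84718233e-01 -7.93911104e-05] [-0.03757767 -0.15715665 -0.73265941]
True
(array([ 0.56258651, -0.16898038,  0.13416852,  1.52012741]), [np.float64(0.312508553441905)])
True
(array([ 0.58879283, -0.17973321,  0.0288994 ,  1.49218475]), [np.float64(0.5279128248113998)])
```

View pics/h.png

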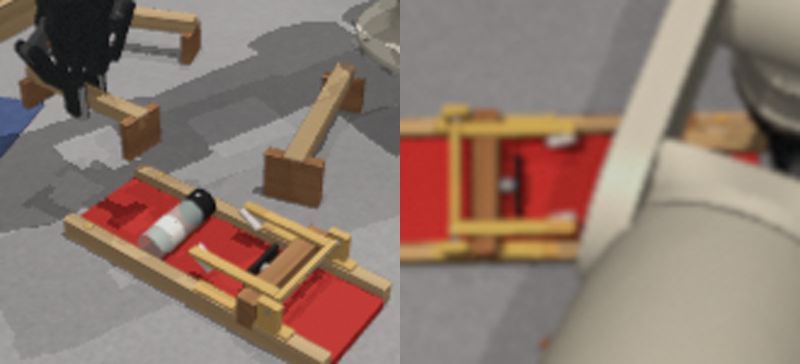

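Call:
send_rows:
  plan: "-1 0 -0.006 -0.02 0 0 0; -1 0 -0.006 -0.05 0 0 0; -1 0 -0.006 -0.08 0 0 0; -1 0 -0.006 -0.1 0 0 0; -1 0 -0.006 -0.105 0 0 0; -1 0 -0.006 -0.105 0 0 0"

```text
clock: 8.6
ee_pos: [0.5606, -0.1733, 0.0468]
tcp_rot: [0.0, 0.728, 0.686, -0.0]
force: [0.5, -0.1, -0.7]
finger_gap: 0.0153
grasp_force: 49.0
```

Run:
```python
from h import *
a=arm.snapshot('scene');s=arm.sense();print(s['ee_pos'],s['force'])
save('i',cv2.resize(a['color'][150:270,170:325],(775,600),interpolation=cv2.INTER_CUBIC))
# predicted blade front top edge centre and vial rear
u=np.array([np.cos(np.radians(86.5)),np.sin(np.radians(86.5)),0]);e=np.array(s['ee_pos'])+[0,0,.003]
for p in (e+.075*u+[-.022,0,.006],e+.075*u+[.022,0,.006],e+.075*u+[.022,0,-.034],):print((proj(a,p)[0]-[170,150])*5)
```

```text
[ 0.56084589 -0.17338435  0.04724552] [-0.13360608  0.22900324 -1.02653934]
[276.22162474 209.742303  ]
[217.73405511 257.49637385]
[223.25111077 323.8980033 ]
```

View pics/i.png

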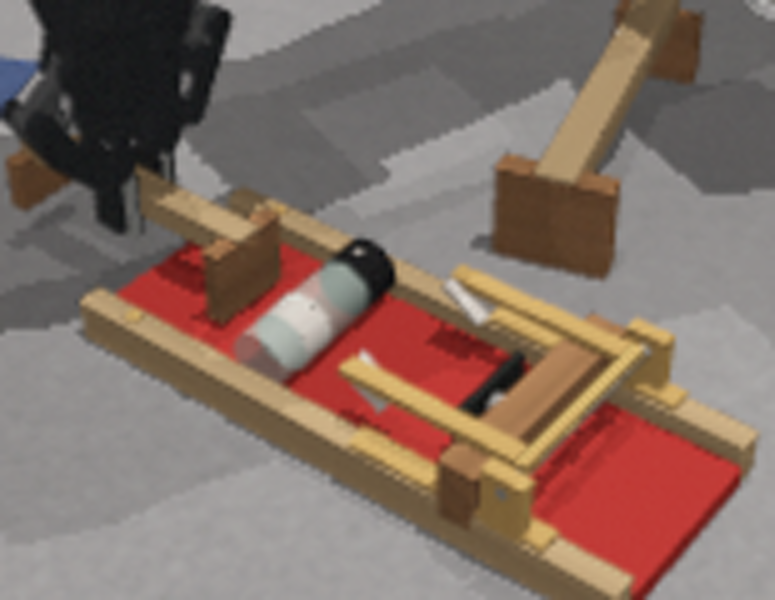

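Call:
send_rows:
  plan: "-1 0.0003 0.005 0 0 0 0; -1 0.0006 0.01 0 0 0 0; -1 0.0009 0.015 0 0 0 0; -1 0.0012 0.02 0 0 0 0; -1 0.0015 0.025 0 0 0 0; -1 0.0018 0.03 0 0 0 0; -1 0.0021 0.035 0 0 0 0; -1 0.0024 0.04 0 0 0 0"

```text
clock: 9.65
ee_pos: [0.5624, -0.1409, 0.0466]
tcp_rot: [-0.0, 0.728, 0.686, -0.0]
force: [0.4, 0.9, -1.4]
finger_gap: 0.0152
grasp_force: 49.0
```

Call:
send_rows:
  plan: "-1 0.0003 0.005 0 0 0 0; -1 0.0006 0.01 0 0 0 0; -1 0.0009 0.015 0 0 0 0; -1 0.0012 0.02 0 0 0 0; -1 0.0015 0.025 0 0 0 0; -1 0.0018 0.03 0 0 0 0; -1 0.0021 0.035 0 0 0 0; -1 0.0024 0.04 0 0 0 0"

```text
clock: 10.65
ee_pos: [0.5643, -0.109, 0.0466]
tcp_rot: [-0.0, 0.728, 0.686, -0.0]
force: [-0.3, -0.7, -0.8]
finger_gap: 0.0157
grasp_force: 49.0
```

Run:
```python
from h import *
a=arm.snapshot('scene');s=arm.sense();print(s['ee_pos'],s['force'])
save('j',cv2.resize(a['color'][150:270,170:325],(775,600),interpolation=cv2.INTER_CUBIC))
```

```text
[ 0.5643392  -0.10857161  0.04661872] [-0.54551322  0.65795903 -1.53764643]
```

View pics/j.png

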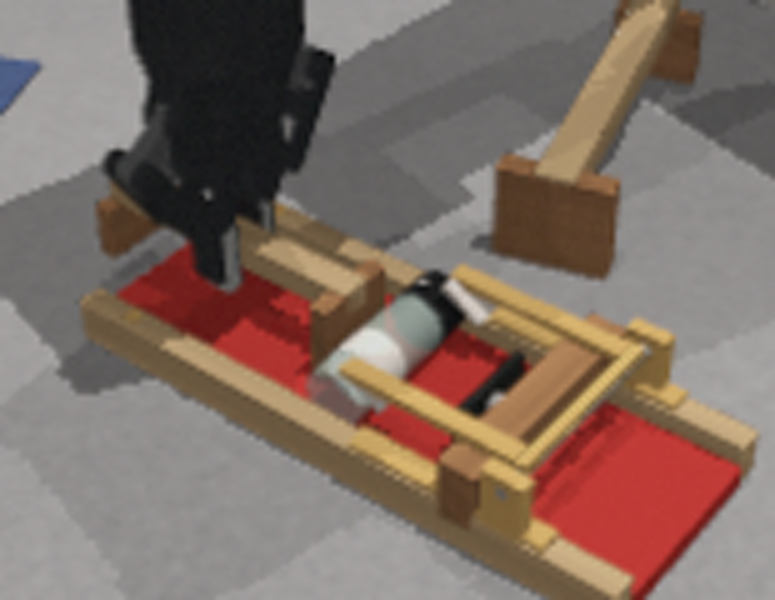

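The vial, centre near (390,345), is just entering under the white noses, with the blade right behind it. I'll go slower from here.

Call:
send_rows:
  plan: "-1 0.0001 0.0025 0 0 0 0; -1 0.0003 0.005 0 0 0 0; -1 0.0004 0.0075 0 0 0 0; -1 0.0006 0.01 0 0 0 0; -1 0.0008 0.0125 0 0 0 0; -1 0.0009 0.015 0 0 0 0; -1 0.001 0.0175 0 0 0 0; -1 0.0012 0.02 0 0 0 0"

```text
clock: 11.7
ee_pos: [0.5654, -0.0934, 0.0468]
tcp_rot: [0.0, 0.728, 0.686, -0.0]
force: [0.1, -3.4, -0.4]
finger_gap: 0.0155
grasp_force: 49.1
```

Call:
send_rows:
  plan: "-1 0.0001 0.002 0 0 0 0; -1 0.0002 0.004 0 0 0 0; -1 0.0004 0.006 0 0 0 0; -1 0.0005 0.008 0 0 0 0"

```text
clock: 12.2
ee_pos: [0.5657, -0.0868, 0.0467]
tcp_rot: [-0.0, 0.728, 0.686, -0.0]
force: [-0.0, -3.2, 0.5]
finger_gap: 0.0152
grasp_force: 49.1
```

Call:
send_rows:
  plan: "-1 0.0001 0.002 0 0 0 0; -1 0.0002 0.004 0 0 0 0; -1 0.0003 0.005 0 0 0 0"

```text
clock: 12.58
ee_pos: [0.5659, -0.0826, 0.0466]
tcp_rot: [-0.0, 0.728, 0.686, -0.0]
force: [-0.7, -2.7, 0.2]
finger_gap: 0.0149
grasp_force: 49.1
```

Call:
send_rows:
  plan: "-1 0.0001 0.0012 0 0 0 0; -1 0.0001 0.0025 0 0 0 0; -1 0.0002 0.0025 0 0 0 0"

```text
clock: 12.95
ee_pos: [0.566, -0.0805, 0.0465]
tcp_rot: [-0.0, 0.728, 0.686, 0.0]
force: [0.2, -0.5, -0.9]
finger_gap: 0.0152
grasp_force: 49.1
```

Call:
send_rows:
  plan: "-1 0.0001 0.0012 0 0 0 0; -1 0.0001 0.0025 0 0 0 0; -1 0.0002 0.0025 0 0 0 0"

```text
clock: 13.32
ee_pos: [0.5662, -0.0786, 0.0466]
tcp_rot: [-0.0, 0.728, 0.686, 0.0]
force: [-0.1, -0.9, -0.9]
finger_gap: 0.0154
grasp_force: 49.0
```

Call:
send_rows:
  plan: "-1 0.0001 0.0012 0 0 0 0; -1 0.0001 0.0025 0 0 0 0; -1 0.0002 0.0025 0 0 0 0"

```text
clock: 13.7
ee_pos: [0.5664, -0.0766, 0.0466]
tcp_rot: [-0.0, 0.728, 0.686, -0.0]
force: [-0.6, -0.0, -0.7]
finger_gap: 0.0154
grasp_force: 49.0
```

Run:
```python
from h import *
a=arm.snapshot('scene');s=arm.sense();print(s['ee_pos'],s['force'])
save('k',cv2.resize(a['color'][170:260,200:316],(773,600),interpolation=cv2.INTER_CUBIC))
```

```text
[ 0.56639582 -0.07667502  0.04663174] [-0.43237981 -0.13944361 -0.98885513]
```

View pics/k.png

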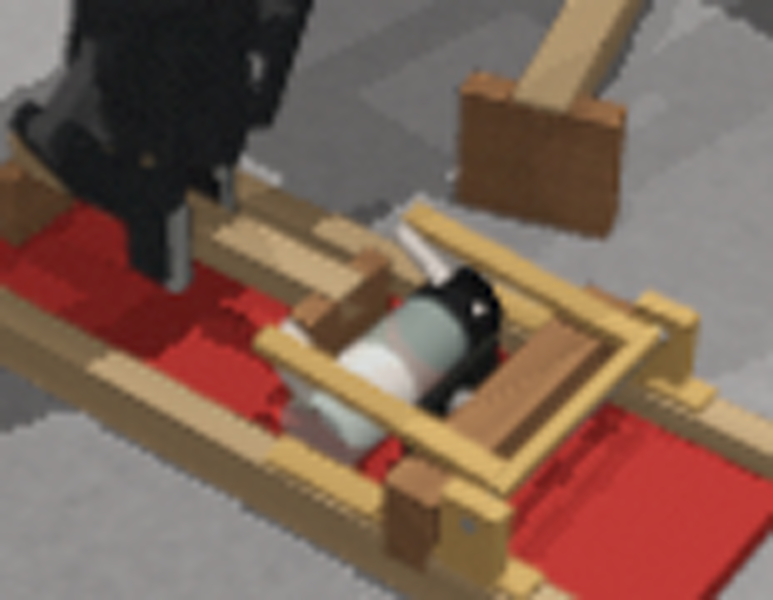

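The vial has passed beneath the noses and is close to the buffer, and the catch resistance has gone. I'll press on until the buffer answers with about 4 N.

Call:
send_rows:
  plan: "-1 0.0001 0.0012 0 0 0 0; -1 0.0001 0.0025 0 0 0 0; -1 0.0002 0.0025 0 0 0 0"

```text
clock: 14.12
ee_pos: [0.5666, -0.0747, 0.0466]
tcp_rot: [-0.0, 0.728, 0.686, -0.0]
force: [-0.1, -0.3, -0.7]
finger_gap: 0.0153
grasp_force: 49.0
```

Call:
send_rows:
  plan: "-1 0.0001 0.0012 0 0 0 0; -1 0.0001 0.0025 0 0 0 0; -1 0.0002 0.0025 0 0 0 0"

```text
clock: 14.5
ee_pos: [0.5667, -0.0727, 0.0466]
tcp_rot: [-0.0, 0.728, 0.686, -0.0]
force: [0.9, -1.4, -1.4]
finger_gap: 0.0149
grasp_force: 49.0
```

Call:
send_rows:
  plan: "-1 0.0001 0.0012 0 0 0 0; -1 0.0001 0.0025 0 0 0 0; -1 0.0002 0.0025 0 0 0 0"

```text
clock: 14.88
ee_pos: [0.5669, -0.0707, 0.0466]
tcp_rot: [-0.0, 0.728, 0.686, -0.0]
force: [-0.4, -0.7, -0.9]
finger_gap: 0.015
grasp_force: 49.0
```

Call:
send_rows:
  plan: "-1 0.0001 0.0012 0 0 0 0; -1 0.0001 0.0025 0 0 0 0; -1 0.0002 0.0025 0 0 0 0"

```text
clock: 15.25
ee_pos: [0.567, -0.0687, 0.0466]
tcp_rot: [-0.0, 0.728, 0.686, -0.0]
force: [0.4, 0.1, -0.9]
finger_gap: 0.0153
grasp_force: 49.0
```

Call:
send_rows:
  plan: "-1 0.0001 0.0012 0 0 0 0; -1 0.0001 0.002 0 0 0 0; -1 0.0001 0.002 0 0 0 0"

```text
clock: 15.62
ee_pos: [0.5671, -0.0673, 0.0467]
tcp_rot: [0.0, 0.728, 0.686, -0.0]
force: [-1.1, -1.8, -0.6]
finger_gap: 0.015
grasp_force: 49.0
```

Run:
```python
from h import *
F=[]
for i in range(6): a=arm.snapshot('scene');F.append(arm.sense()['force'])
print(np.mean(F,0),np.std(F,0),arm.sense()['ee_pos'])
s=arm.sense()
# blade front rack x
print(((np.array(s['ee_pos'])[:2]-[.570,-.009])@[.0593,.998]+.075)*1e3)
np.save('k2.npy',a['color'])
```

```text
[-0.11220615 -1.51631711 -0.76661872] [0.35806557 0.40370894 0.46092404] [ 0.56714168 -0.0672504   0.0466491 ]
16.69659789631506
```

Call:
send_rows:
  plan: "-1 0.0001 0.001 0 0 0 0; -1 0.0001 0.002 0 0 0 0; -1 0.0001 0.002 0 0 0 0"

```text
clock: 16.3
ee_pos: [0.5672, -0.0656, 0.0467]
tcp_rot: [0.0, 0.728, 0.686, -0.0]
force: [-0.2, -2.7, 0.1]
finger_gap: 0.0154
grasp_force: 49.1
```

Call:
send_rows:
  plan: "-1 0.0001 0.001 0 0 0 0; -1 0.0001 0.002 0 0 0 0; -1 0.0001 0.002 0 0 0 0"

```text
clock: 16.68
ee_pos: [0.5673, -0.064, 0.0467]
tcp_rot: [0.0, 0.728, 0.686, -0.0]
force: [-0.4, -4.5, -0.1]
finger_gap: 0.0153
grasp_force: 49.1
```

Run:
```python
from h import *
F=[]
for i in range(6): a=arm.snapshot('scene');F.append(arm.sense()['force'])
print(np.mean(F,0),arm.sense()['ee_pos'])
save('l',cv2.resize(np.hstack([x[175:255,215:295] for x in (np.load('k2.npy'),a['color'])]),(800,400),interpolation=cv2.INTER_CUBIC))
```

```text
[ 0.00442372 -4.29577561 -0.01195173] [ 0.56730969 -0.0640192   0.04664998]
```

View pics/l.png

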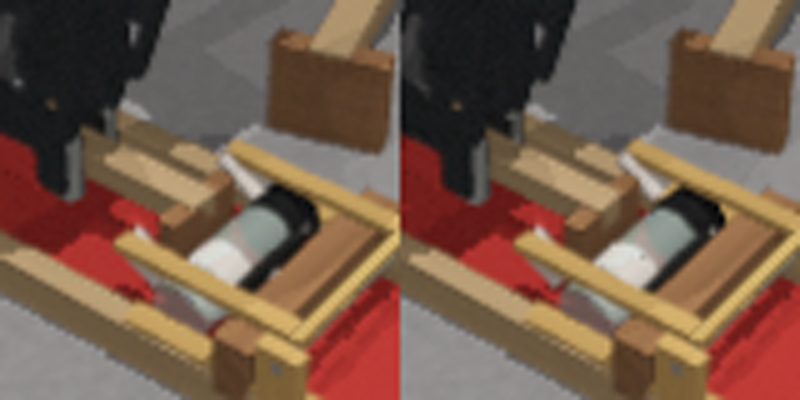

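The buffer answers with 4.3 N, which is about 6 mm of travel against the 2.7 mm needed to clear the catch. I'll ease off slowly.

Call:
send_rows:
  plan: "-1 0 -0.0008 0 0 0 0; -1 -0.0001 -0.0016 0 0 0 0; -1 -0.0001 -0.0024 0 0 0 0; -1 -0.0002 -0.0032 0 0 0 0; -1 -0.0002 -0.004 0 0 0 0; -1 -0.0003 -0.0048 0 0 0 0; -1 -0.0003 -0.0056 0 0 0 0; -1 -0.0004 -0.0064 0 0 0 0"

```text
clock: 17.98
ee_pos: [0.5669, -0.0691, 0.0466]
tcp_rot: [-0.0, 0.728, 0.686, -0.0]
force: [-0.3, 0.6, -0.6]
finger_gap: 0.0151
grasp_force: 49.0
```

Call:
send_rows:
  plan: "-1 -0.0001 -0.001 0 0 0 0; -1 -0.0001 -0.0025 0 0 0 0; -1 -0.0002 -0.004 0 0 0 0; -1 -0.0003 -0.0055 0 0 0 0; -1 -0.0004 -0.007 0 0 0 0; -1 -0.0005 -0.009 0 0 0 0; -1 -0.0007 -0.012 0 0 0 0; -1 -0.001 -0.016 0 0 0 0"

```text
clock: 18.98
ee_pos: [0.5661, -0.0821, 0.0466]
tcp_rot: [-0.0, 0.728, 0.686, -0.0]
force: [-0.0, -0.1, -0.8]
finger_gap: 0.0152
grasp_force: 49.0
```

Call:
send_rows:
  plan: "-1 -0.0003 -0.005 0 0 0 0; -1 -0.0006 -0.01 0 0 0 0; -1 -0.001 -0.017 0 0 0 0; -1 -0.0015 -0.025 0 0 0 0; -1 -0.002 -0.035 0 0 0 0; -1 -0.003 -0.05 0 0 0 0; -1 -0.004 -0.065 0 0 0 0; -1 -0.005 -0.08 0 0 0 0"

```text
clock: 19.98
ee_pos: [0.5621, -0.1469, 0.0466]
tcp_rot: [-0.0, 0.728, 0.686, -0.0]
force: [-0.4, -1.0, -1.8]
finger_gap: 0.0155
grasp_force: 49.0
```

Run:
```python
from h import *
a=arm.snapshot('scene');b=arm.snapshot('top');s=arm.sense();print(s['ee_pos'],s['tcp_rot'],s['force'])
save('m',np.hstack([cv2.resize(a['color'][170:260,195:315],(400,300),interpolation=cv2.INTER_CUBIC),cv2.resize(b['color'][140:215,175:275],(400,300),interpolation=cv2.INTER_CUBIC)]))
```

```text
[ 0.56206394 -0.14729872  0.04660328] [ 4.67200724e-05  7.28291958e-01  6.85266962e-01 -1.07629375e-04] [ 0.1033112   0.13773319 -0.76219671]
```

View pics/m.png

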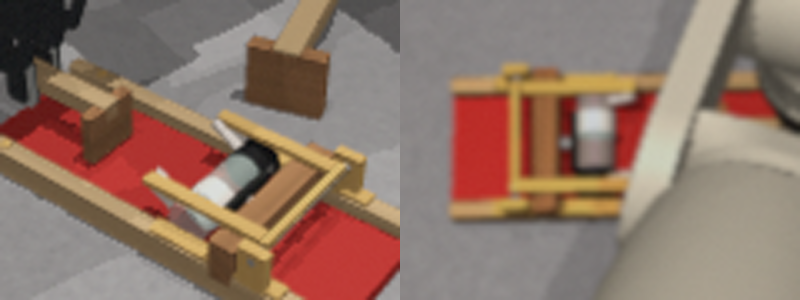

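The vial rests against the buffer with the noses down behind it, at top-crop (595,135). Now I'll take the paddle back to the mat.

Call:
send_rows:
  plan: "-1 0 0 0.04 0 0 0; -1 0 0 0.08 0 0 0; -1 0 0 0.105 0 0 0; -1 -0.003 -0.05 0.105 0 0 -0.08; -1 -0.006 -0.1 0.105 0 0 -0.16; -1 -0.009 -0.15 0.105 0 0 -0.24; -1 -0.012 -0.2 0.105 0 0 -0.32; -1 -0.016 -0.2565 0.105 0 0 -0.4"

```text
clock: 21.08
ee_pos: [0.5493, -0.3521, 0.1307]
tcp_rot: [-0.0, 0.945, 0.328, 0.0]
force: [0.6, 0.4, -1.3]
finger_gap: 0.0153
grasp_force: 49.0
```

Call:
send_rows:
  plan: "-1 0 0 0 0 0 -0.07; -1 0 0 0 0 0 -0.143; -1 0 0 0 0 0 -0.143; -1 0 0 -0.03 0 0 -0.143; -1 0 0 -0.06 0 0 -0.143; -1 0 0 -0.08 0 0 -0.143; -1 0 0 -0.1 0 0 -0.143; -1 0 0 -0.1 0 0 -0.143"

```text
clock: 22.08
ee_pos: [0.549, -0.3508, 0.0496]
tcp_rot: [-0.001, 0.982, 0.186, -0.001]
force: [0.8, 0.1, -0.7]
finger_gap: 0.0145
grasp_force: 49.1
```

Call:
send_rows:
  plan: "-1 0 -0.002 -0.006 0 0 0; -1 0 -0.002 -0.011 0 0 0; -1 0 -0.002 -0.015 0 0 0; -1 0 -0.002 -0.017 0 0 0; -1 0 -0.002 -0.0175 0 0 0; -1 0 -0.002 -0.0175 0 0 0"

```text
clock: 22.82
ee_pos: [0.5494, -0.3528, 0.0367]
tcp_rot: [-0.0, 0.983, 0.186, 0.0]
force: [0.1, -0.6, -1.9]
finger_gap: 0.0149
grasp_force: 49.1
```

Call:
send_rows:
  plan: "-1 0 0 -0.001 0 0 0; -1 0 0 -0.002 0 0 0; -1 0 0 -0.002 0 0 0"

```text
clock: 23.2
ee_pos: [0.5494, -0.3527, 0.0351]
tcp_rot: [-0.0, 0.983, 0.186, 0.0]
force: [-0.6, -0.9, -0.5]
finger_gap: 0.015
grasp_force: 49.1
```

Call:
send_rows:
  plan: "-1 0 0 -0.0006 0 0 0; -1 0 0 -0.001 0 0 0; -1 0 0 -0.001 0 0 0"

```text
clock: 23.58
ee_pos: [0.5495, -0.3528, 0.035]
tcp_rot: [0.0, 0.983, 0.186, 0.0]
force: [-3.3, 2.0, 7.7]
finger_gap: 0.0153
grasp_force: 50.4
```

Contact with the mat is firm at the original height (7.7 N), so I'll release and rise.

Call:
send_rows:
  plan: "-0.5 0 0 0 0 0 0; 0 0 0 0 0 0 0; 0.5 0 0 0 0 0 0; 1 0 0 0 0 0 0; 1 0 0 0 0 0 0; 1 0 0 0 0 0 0; 1 0 0 0 0 0 0; 1 0 0 0 0 0 0"

```text
clock: 24.58
ee_pos: [0.5494, -0.3528, 0.0342]
tcp_rot: [-0.0, 0.983, 0.186, 0.0]
force: [-1.1, 0.7, 0.5]
finger_gap: 0.0855
grasp_force: 0.0
```

Call:
send_rows:
  plan: "1 0 0 0.01 0 0 0; 1 0 0 0.03 0 0 0; 1 0 0 0.06 0 0 0; 1 0 0 0.1 0 0 0; 1 0 0 0.16 0 0 0; 1 -0.06 0 0.2 0 0 0; 1 -0.13 0 0.2 0 0 0; 1 -0.2 0 0.2 0 0 0"

```text
clock: 25.58
ee_pos: [0.3879, -0.3525, 0.1958]
tcp_rot: [0.001, 0.983, 0.186, 0.0]
force: [-1.1, -0.4, 0.2]
finger_gap: 0.0856
grasp_force: 0.0
```

Run:
```python
from h import *
a=arm.snapshot('scene');b=arm.snapshot('top');s=arm.sense();print(s['ee_pos'],s['clock'],s['force'],s['finger_gap'])
for sh in(a,b):
    m=near(sh,'paddle_grip',[.555,-.35],.08); print(m is not None)
    if m is not None: print(fit([sh],[m],PAD,[.55,-.352,.038,.375]))
    for n,z in(('vial_center',.027),('jar',.03),('card_box',.015),('loupe',.02)):
        for r in arm.silhouettes(sh,n):
            if r['p']>.5: print(n,round(r['p'],2),onz(sh,r['box'][:2],.02)[0].round(3))
```

```text
[ 0.38579362 -0.35260519  0.19596796] 25.675 [ 1.63465892 -0.12082439  0.84895602] 0.08537755988404108
True
(array([ 0.55098126, -0.35179396,  0.03948793,  0.37446474]), [np.float64(0.10678403980480333)])
vial_center 0.83 [0.558 0.018 0.02 ]
card_box 0.78 [0.806 0.044 0.02 ]
loupe 0.78 [0.768 0.288 0.02 ]
True
(array([ 0.54703759, -0.35181314,  0.0412297 ,  0.36007405]), [np.float64(0.11154177433247203)])
jar 0.83 [ 0.785 -0.254  0.02 ]
card_box 0.68 [0.791 0.039 0.02 ]
card_box 0.59 [0.563 0.019 0.02 ]
```

The paddle stands upright where it was on the mat, the vial is at home, and the bystanders haven't moved.

```bash
python3 -c "
from h import *
print(arm.job_done())"
```

```text
the job is handed in; nothing more can be done
None
```

The job is handed in at about 26 s. The camera and force readings show the vial held between catch and buffer, the paddle back on its feet on the mat and the bystanders unmoved, but no verdict came back; I also viewed 11 pictures, one over the limit of 10.

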